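# Knock the jig's sprung locking pin home with the mallet

### The arm

A 6-joint arm with a two-finger parallel gripper is mounted at the origin on a cart in front of the work surface, level with it; the furniture and walls round the work are solid. World frame = base frame: x ahead of the robot, y to its left, z up, the work surface at z = 0. Lengths are in m, angles in rad, forces in N, time in s.
With the tool pointing down it reaches from about 0.3 to 0.775 m from the base axis. Payload 14.6 kg.
Tool frame: the origin (TCP) lies midway between the tips of the shut fingers; the grasp point (between the pads) lies 19 mm behind it (manip.hold_point_z is the distance from the TCP to the grasp point, in m); z points along the fingers, y is the line along which they close (so a half turn about z gives the same grasp; the last joint's range is limited). The gripper opens to 85 mm and grips with 20 to 120 N. Pads are 22 mm wide; open, the fingers measure 114 mm over their backs; the gripper's body (76 mm by 85 mm) begins 54 mm behind the grasp point. The pads swing forward as they close: fully open they stand 13 mm farther back than shut.
Start: joints at [1.181, 0.3, 1.521, -0, 1.321, -0.067], TCP at [0.174, 0.522, 0.193] pointing down, gripper open.
Joint ranges: [-3.03, 3.03], [-0.79, 2.21], [0.23, 2.52], [-1.04, 4.18], [0, 3.07], [-2.55, 2.55]. Speed limits (rad/s): [2.22, 2.22, 2.57, 3.14, 3.14, 3.14].

### API

Orientations are given as a rotation vector (axis times angle).
In Python, from plant import manip gives the robot as it stands.
- The arm moves only by the tool play_rows, never from a script. Its argument "commands" is a list that holds one entry, the list of rows, each a list of 7 numbers: the opening, from 0 (shut) to 1 (fully open), then the shift along the tool's x, y, z as a fraction of full scale, then the turn, a rotation vector about the tool's x, y, z as a fraction of full scale. A call has 1 to 8 rows; each row shifts and turns the commanded pose from where the row before left it, along the tool's axes as they then stand; what a row does not reach is not made up. Full scale, the value 1, is 300 mm for a shift and 360 degrees for a turn. A row lasts 1/12 s, in which the tool goes at most 41.7 mm and 7.16 degrees, less where a joint would pass 70% of its speed; a pose out of reach is approached as far as the arm can. A call with a number of a shift or a turn outside -1 to 1 is refused whole. A call with a gripper value outside its range is refused whole. The fingers move at their own pace and stop on an object; "force" is the grip in N (left out, the last holds). Time passes only in rows, so rows that do not move let the fingers close. It gives the time, the measured TCP pose, the force, the opening and the grip force at its end, in the units of the state.
- manip.get_state(): the state, without advancing time (a new reading comes with each control period).
- manip.capture(name): name is "scene" or "top"; returns a dict with "image" (400x640x3 uint8, red, green, blue), "fov_y" (degrees; the focal length in pixels is half the picture's height over the tangent of half this angle, whatever the lens; pixels are square), "cx", "cy" (the principal point, pixels), "dist_coeffs" ([k1, k2, p1, p2, k3] as OpenCV has them; the pictures are not rectified), "world_from_camera" (4x4, takes a point from camera to world coordinates). Camera axes: x right, y down, z forward; pixel columns grow to the right and rows downward; lengths in m; the calibration is good to about 2 mm. A picture is of the moment at which its call begins. There is no depth.
- manip.finish_job(): hands the job in; it is judged then, once.
The state is a dict: "t": time; "joints": joint angles; "joint_velocities": joint speeds; "joint_efforts": joint torques, N m; "tool_pos": TCP position; "tool_rot": TCP orientation; "force": force on the tool from outside, world axes, zero at the start; "ft_torque": the same for the moment, N m; "grip_width": finger opening in m; "finger_force": force on a finger pad.
Only numpy, scipy, OpenCV 4.12 (cv2) and the standard library are available. Lean on these libraries where they do the work, as an engineer would, in place of code of your own. Each camera call takes 0.05 s, during which the arm holds its last target. There are 200 camera calls.

### The job

Lift the orange-faced mallet by its handle straight up out of its stand and, with its head square to the slanted yellow-headed pin on the blue tube jig, strike the pin with a brisk blow (not a slow push) until it is fully home. Then stand the mallet upright on its face on the black rubber mat and let go. Drive the pin only with the mallet, do not drop the mallet, and leave the mug, the blue box and the white tub where they are.

Things in the scene. Friction and masses are not known exactly. Their poses are not given: they have to be found in the camera images.
- mallet: Mallet, 0.38 kg: round upright head (44 mm diameter, 70 mm tall, orange faces), wooden handle square to it. Origin: centre of the head's lower face; z runs up the head's axis; handle along +x, 22 to 150 mm from that axis, 24 mm wide (y), 26 mm thick, its centre line at z = 35 mm. It balances 6 mm from the head's axis, so stands by itself on its face. At the start its head stands in the stand.
- stand: Grey stand, 76 x 76 x 34 mm, fixed. Origin: centre of its underside. A round upright pocket in the middle, 47 mm diameter, floor 14 mm above the bench, open at the top, 20 mm deep. The mallet's handle sticks out over the stand's +x side.
- jig: Tube jig, fixed: grey base 150 x 110 x 12 mm, blue body 54 mm high, blue guide barrel (steel collar 49 mm wide at its mouth) leaning 30 degrees from vertical towards the jig's -x side; a brass tube, 26 mm diameter, 128 mm long, lies through it along y. Mouth of the barrel at x = -11 mm, z = 92 mm. Origin: centre of the underside of the base.
- pin_top (a point): Centre of the flat top of the yellow pin head (28 mm diameter, 9 mm thick). z is the pin's axis, pointing out of the barrel (30 degrees from vertical); x lies along the slanted mouth, uphill, in the vertical plane of the jig's x; y is level. The pin is driven along -z. Moves with the pin.
- pin (a joint): How far the pin has been driven in, m: 0 fully out (underside of the head 22 mm above the mouth of the barrel), 0.022 fully home (head seated on the mouth). A light spring inside and a friction catch: it takes about 7 to 9 N to drive and stays where it is left.
- mat: Black rubber mat, 150 x 150 x 4 mm, fixed flat on the bench. Origin: centre of its underside.
- mug: White ceramic beaker, 77 mm diameter, 106 mm high, loose; bystander. Origin: centre of its underside.
- blue_box: Small blue card box, 53 x 70 x 43 mm, loose; bystander. Origin: centre of its underside.
- grease_tub: Round white tub with a lid, 63 mm diameter, 55 mm high, loose; bystander. Origin: centre of its underside.
Mind the look-alikes: they are no part of the job. What is shaped like the stand but turquoise is not meant.

How it is judged:
On the way, in this order (a step that is already met when the one before it is completed fails the run):
1. the mallet is lifted out of the stand (z of mallet in the frame of stand above 0.038 m and contact force between mallet and stand below 0.1 N), for 0.1 s.
2. the pin is struck: it moves faster than 0.06 m/s with the mallet's head within 15 degrees of the pin's axis and the head's lower face within 35 mm of the pin's top (velocity of joint pin above 0.06 m/s and angle between the z axis of mallet and the z axis of pin_top, either way round below 0.262 rad and distance between mallet and pin_top below 0.035 m).
3. the pin is driven home, within 2 mm (value of joint pin above 0.02 m), for 0.2 s.
At the end, for the whole second after the job is handed in: The pin is within 2 mm of fully home; the mallet stands upright (within 7 degrees) and at rest on its lower face on the mat, the head's centre within 60 mm of the mat's centre along each side of the mat (value of joint pin above 0.02 m and x of mallet in the frame of mat between -0.06 and 0.06 m and y of mallet in the frame of mat between -0.06 and 0.06 m and height (world z) of mallet below 0.01 m and angle between mallet's own z axis and vertical below 0.12 rad and linear speed of mallet below 0.02 m/s); the robot touches nothing.
It fails at once if the robot itself touches the pin (contact force between any of the arm, the fingers and pin above 0.5 N).
It fails at once if the mallet is dropped: it falls out of the fingers faster than 0.7 m/s (contact force between the fingers and mallet below 0.01 N and linear speed of mallet above 0.7 m/s).
It fails at once if the mug, the blue box or the white tub is moved more than 25 mm (distance of any of mug, blue_box, grease_tub from where it was at the start of the episode above 0.025 m).
It also fails if it takes over 48 s, if anything falls off the work surface, if the arm or the gripper's body presses on something with over 40 N, if the wrist force passes 120 N, or if a joint passes its speed limit or range.

## Working session

There is one attempt and no reset: what is moved stays moved. The work goes in short steps, Python scripts to look and compute and a tool call to move; the robot and the scene stay as the last step left them, time stands still between calls to the robot, and variables do not carry over. Pictures are saved under pics/ and viewed, at most 10 in all, crops included, and the job is handed in when it is done.

Besides the shell and the picture viewer there is one more tool, called after "Call:" in YAML: its name, and indented under it one key for each argument. play_rows: Moves the arm, as the interface text tells. Shift numbers are shares of 300 mm and turn numbers shares of 360 degrees, none past 1 either way. Its arguments: {"type":"object","properties":{"commands":{"type":"array","items":{"type":"array","items":{"type":"array","items":{"type":"number","minimum":-1,"maximum":1}}}},"force":{"type":"number"}},"required":["commands"]}

```bash
mkdir -p pics
cat > h.py <<'E'
import numpy as np,cv2,pickle
from plant import manip
from scipy.spatial.transform import Rotation as R
def cap(n,f):
    c=manip.capture(n); cv2.imwrite(f'pics/{f}.png',c['image'][:,:,::-1]); pickle.dump(c,open(f'pics/{f}.pkl','wb')); return c
def KD(c):
    f=200/np.tan(np.radians(c['fov_y'])/2)
    return np.array([[f,0,c['cx']],[0,f,c['cy']],[0,0,1.]]),np.array(c['dist_coeffs'])
def ray(c,uv):
    K,D=KD(c);p=cv2.undistortPoints(np.array([[uv]],float),K,D)[0,0]
    T=np.array(c['world_from_camera']);return T[:3,3],T[:3,:3]@[p[0],p[1],1]
def atz(c,uv,z):
    o,d=ray(c,uv);return o+d*(z-o[2])/d[2]
def proj(c,P):
    K,D=KD(c);T=np.linalg.inv(np.array(c['world_from_camera']))
    return cv2.projectPoints(np.array(P,float).reshape(-1,3),cv2.Rodrigues(T[:3,:3])[0],T[:3,3],K,D)[0][:,0]
def tri(c1,u1,c2,u2):
    (o1,d1),(o2,d2)=ray(c1,u1),ray(c2,u2)
    s=np.linalg.lstsq(np.c_[d1,-d2],o2-o1,rcond=None)[0]
    a,b=o1+s[0]*d1,o2+s[1]*d2;return (a+b)/2,np.linalg.norm(a-b)
def ld(f):return pickle.load(open(f'pics/{f}.pkl','rb'))
E
python3 - <<'E'
from h import *
for n in('scene','top'):
    c=cap(n,n+'0');print(n,c['fov_y'],c['cx'],c['cy'],np.round(c['world_from_camera'],3))
print(manip.get_state(),manip.hold_point_z)
E
```

```text
scene 57.42554566739523 318.4948725099687 192.7833968148309 [[ 0.618 -0.549  0.562 -0.03 ]
 [-0.786 -0.448  0.426 -0.455]
 [ 0.018 -0.705 -0.709  0.796]
 [ 0.     0.     0.     1.   ]]
top 57.35255112868002 317.67152803989666 199.0563281768212 [[ 0.015 -0.994  0.106  0.458]
 [-1.    -0.013  0.018 -0.047]
 [-0.017 -0.106 -0.994  1.019]
 [ 0.     0.     0.     1.   ]]
{'t': 0.1, 'joints': array([ 1.18139484e+00,  3.00410748e-01,  1.52153262e+00,  1.13274776e-05,
        1.32073338e+00, -6.65988147e-02]), 'joint_velocities': array([ 0.00152321, -0.00291349, -0.00177285,  0.00151874, -0.00137499,
        0.00164589]), 'joint_efforts': array([ 1.02615864e-03, -5.44371128e+01, -3.62375772e+01, -7.22034929e-05,
        3.03469751e-03, -1.31899586e-05]), 'tool_pos': array([0.17437304, 0.52134833, 0.19287495]), 'tool_rot': array([-5.04821801e-01, -3.10050801e+00,  1.65479170e-03]), 'force': array([-0.26679252, -0.33833359,  0.06985294]), 'ft_torque': array([-0.00983615,  0.1004062 ,  0.05070699]), 'finger_force': 0.0, 'grip_width': 0.08482225095318985} 0.0187
```

View pics/scene0.png

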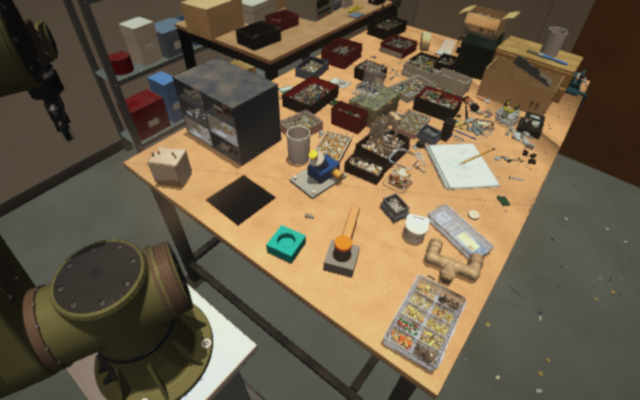

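View pics/top0.png

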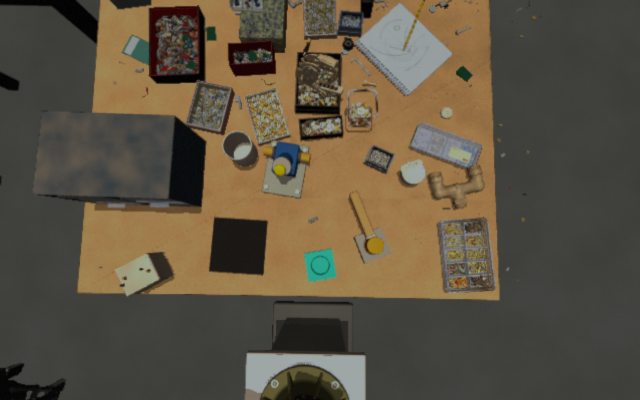

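The scene image shows the mallet head at (343,244) with its handle up to (353,210), the jig pin at (313,155) and the mat at (241,199). The top image has the head at (375,246), the handle end at (357,194), the pin at (279,170) and the mat at (239,246). I'll zoom in on both.

Run:
```python
import cv2
a=cv2.imread('pics/top0.png')[130:280,200:420];cv2.imwrite('pics/tc.png',cv2.resize(a,None,fx=3.6,fy=3.6,interpolation=2))
a=cv2.imread('pics/scene0.png')[140:280,230:370];cv2.imwrite('pics/sc.png',cv2.resize(a,None,fx=4,fy=4,interpolation=2))
```

```text
(no output)
```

View pics/tc.png

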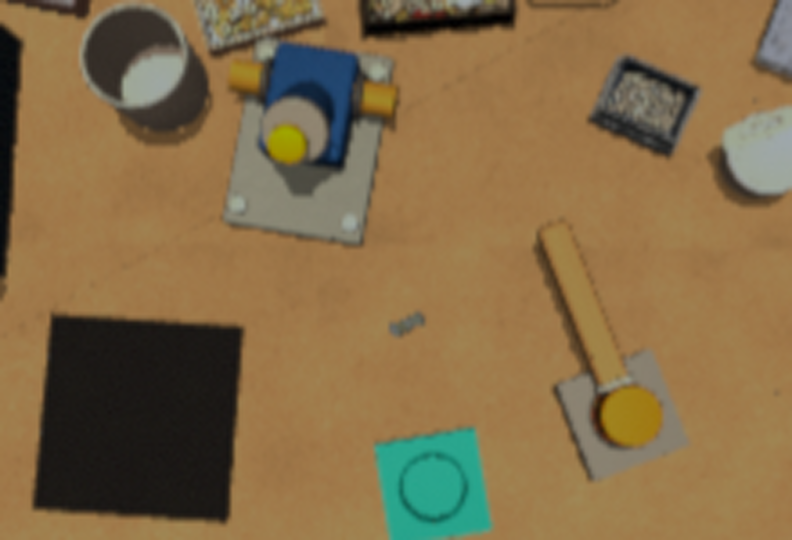

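View pics/sc.png

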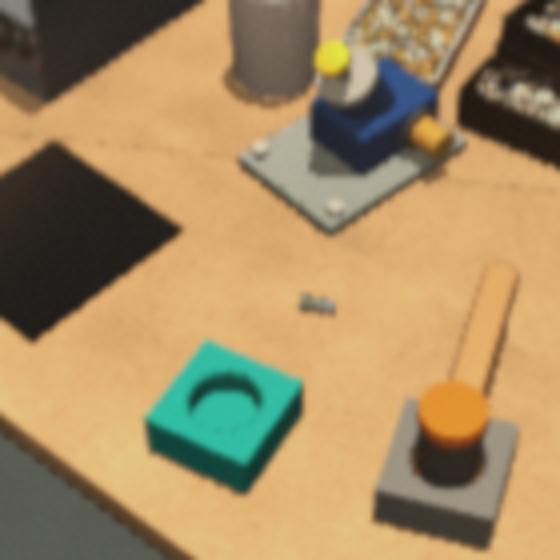

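Run:
```python
from h import *
t=ld('top0');s=ld('scene0')
T=lambda x,y:((x+.5)/3.6-.5+200,(y+.5)/3.6-.5+130)
S=lambda x,y:((x+.5)/4-.5+230,(y+.5)/4-.5+140)
print('head tri',tri(t,T(631,415),s,S(453,412)),atz(t,T(631,415),.084),atz(s,S(453,412),.084))
st=np.array([atz(t,T(*p),.034) for p in[(556,388),(651,350),(688,440),(593,478)]]);print('stand',st.mean(0),st)
e=atz(t,T(553,228),.062);j=atz(t,T(613,383),.062);print('handle',e,j,np.degrees(np.arctan2(*(e-j)[1::-1])))
print('pin tri',tri(t,T(288,144),s,S(332,57)))
a=[atz(t,T(*p),.012) for p in[(224,222),(360,243),(392,58)]];print('jig',a,(a[0]+a[2])/2)
d=a[0]-a[1];print('y dir',np.degrees(np.arctan2(d[1],d[0]))-90,np.linalg.norm(d)); d=a[2]-a[1];print('x dir',np.degrees(np.arctan2(d[1],d[0])),np.linalg.norm(d))
a=[atz(s,S(*p),.012) for p in[(240,160),(331,233),(466,143)]];print('jig scene',a,(a[0]+a[2])/2)
d=a[0]-a[1];print('y dir',np.degrees(np.arctan2(d[1],d[0]))-90); d=a[2]-a[1];print('x dir',np.degrees(np.arctan2(d[1],d[0])))
# tube ends top
m=np.array([atz(t,T(*p),.004) for p in[(52,314),(242,327),(226,521),(34,508)]]);print('mat',m.mean(0),m)
for n,z,p in[('mug',.106,(135,57)),('tub',.055,(775,150)),('box',.043,(644,100))]:print(n,atz(t,T(*p),z))
```

```text
head tri (array([ 0.44222634, -0.1768114 ,  0.07902275]), np.float64(0.0018991092712193432)) [ 0.44288725 -0.17687957  0.084     ] [ 0.43831052 -0.17803705  0.084     ]
stand [ 0.44286193 -0.1771242   0.034     ] [[ 0.46109594 -0.12830948  0.034     ]
 [ 0.49030811 -0.19873873  0.034     ]
 [ 0.42445858 -0.22567327  0.034     ]
 [ 0.39558509 -0.1557753   0.034     ]]
handle [ 0.57735635 -0.12332547  0.062     ] [ 0.46522892 -0.16703642  0.062     ] 21.297467848300474
pin tri (array([0.62656816, 0.06662913, 0.11570875]), np.float64(0.0022686156442463497))
jig [array([0.58497727, 0.12670334, 0.012     ]), array([0.57002659, 0.02116262, 0.012     ]), array([ 0.7158803 , -0.00095534,  0.012     ])] [0.65042878 0.062874   0.012     ]
y dir -8.062754524228183 0.10659440730354193
x dir -8.622911276497318 0.14752121435137158
jig scene [array([0.58065838, 0.12283538, 0.012     ]), array([0.56375019, 0.01757425, 0.012     ]), array([ 0.70938119, -0.00318316,  0.012     ])] [0.64501978 0.05982611 0.012     ]
y dir -9.125521514962827
x dir -8.111976359412516
mat [0.43462223 0.18900742 0.004     ] [[0.51247747 0.25916062 0.004     ]
 [0.5044378  0.11159446 0.004     ]
 [0.35700364 0.11927385 0.004     ]
 [0.36457002 0.26600078 0.004     ]]
mug [0.69044404 0.17742626 0.106     ]
tub [ 0.63834784 -0.28714479  0.055     ]
box [ 0.67763623 -0.19268371  0.043     ]
```

The head is at about (0.4405, -0.1775) with the handle at yaw 22°. The pin top is at about (0.624, 0.066, 0.118), the jig yaw is -8.4° and the mat centre is (0.435, 0.189). I'll grip the handle 60 mm from the head axis, with tool x along mallet -x.

```bash
cat >> h.py <<'E'
def toolR(yaw,tilt=0,tyaw=0):
    """tool x at yaw (deg), pointing down, then tilted by tilt deg forward along heading tyaw"""
    a=np.radians(yaw);X=np.array([np.cos(a),np.sin(a),0]);Z=np.array([0,0,-1.]);M=np.c_[X,np.cross(Z,X),Z]
    b=np.radians(tyaw);ax=np.array([np.sin(b),-np.cos(b),0])  # tips swing towards heading
    return R.from_rotvec(ax*np.radians(tilt))*R.from_matrix(M)
def plan(p,Rt,n=None,st=None):
    st=st or manip.get_state();R0=R.from_rotvec(st['tool_rot'])
    rv=(R0.inv()*Rt).as_rotvec();dp=R0.inv().apply(np.array(p)-st['tool_pos'])
    n=n or int(max(1,np.ceil(np.linalg.norm(dp)/.036),np.ceil(np.degrees(np.linalg.norm(rv))/6.5)))
    r=rv/n;A=sum(R.from_rotvec(k*r).as_matrix() for k in range(n));s=np.linalg.solve(A,dp)
    print('n',n,'row',np.round(np.r_[s/.3,r/(2*np.pi)],4).tolist(),'mm/row',np.round(np.linalg.norm(s)*1e3,1))
E
python3 - <<'E'
from h import *
plan([.4965,-.156,.15],toolR(202),24)
E
```

```text
n 24 row [-0.0442, -0.0968, 0.006, -0.0, -0.0, -0.0047] mm/row 32.0
```

Call:
play_rows:
  commands:
    - [[1, -0.0442, -0.0968, 0.006, 0, 0, -0.0047], [1, -0.0442, -0.0968, 0.006, 0, 0, -0.0047], [1, -0.0442, -0.0968, 0.006, 0, 0, -0.0047], [1, -0.0442, -0.0968, 0.006, 0, 0, -0.0047], [1, -0.0442, -0.0968, 0.006, 0, 0, -0.0047], [1, -0.0442, -0.0968, 0.006, 0, 0, -0.0047], [1, -0.0442, -0.0968, 0.006, 0, 0, -0.0047], [1, -0.0442, -0.0968, 0.006, 0, 0, -0.0047]]

```text
t: 0.77
tool_pos: [0.2271, 0.2708, 0.1787]
tool_rot: [-0.133, -3.139, 0.0]
force: [0.7, 0.1, 0.2]
grip_width: 0.0853
finger_force: 0.0
```

Call:
play_rows:
  commands:
    - [[1, -0.0442, -0.0968, 0.006, 0, 0, -0.0047], [1, -0.0442, -0.0968, 0.006, 0, 0, -0.0047], [1, -0.0442, -0.0968, 0.006, 0, 0, -0.0047], [1, -0.0442, -0.0968, 0.006, 0, 0, -0.0047], [1, -0.0442, -0.0968, 0.006, 0, 0, -0.0047], [1, -0.0442, -0.0968, 0.006, 0, 0, -0.0047], [1, -0.0442, -0.0968, 0.006, 0, 0, -0.0047], [1, -0.0442, -0.0968, 0.006, 0, 0, -0.0047]]

```text
t: 1.43
tool_pos: [0.3373, 0.0407, 0.1645]
tool_rot: [-0.237, 3.132, -0.0]
force: [0.4, 0.6, 0.8]
grip_width: 0.085
finger_force: 0.0
```

Call:
play_rows:
  commands:
    - [[1, -0.0442, -0.0968, 0.006, 0, 0, -0.0047], [1, -0.0442, -0.0968, 0.006, 0, 0, -0.0047], [1, -0.0442, -0.0968, 0.006, 0, 0, -0.0047], [1, -0.0442, -0.0968, 0.006, 0, 0, -0.0047], [1, -0.0442, -0.0968, 0.006, 0, 0, -0.0047], [1, -0.0442, -0.0968, 0.006, 0, 0, -0.0047], [1, -0.0442, -0.0968, 0.006, 0, 0, -0.0047], [1, -0.0442, -0.0968, 0.006, 0, 0, -0.0047]]

```text
t: 2.1
tool_pos: [0.4982, -0.157, 0.1497]
tool_rot: [0.604, -3.083, -0.0]
force: [-0.8, 0.5, 0.8]
grip_width: 0.0856
finger_force: 0.0
```

Run:
```python
from h import *
s=manip.get_state();print(s['t'],s['tool_pos'],s['joints'])
plan([.4965,-.156,.034],toolR(202),6)
c=cap('top','t1');d=cap('scene','s1')
a=c['image'][180:280,330:430];b=d['image'][150:280,290:420]
cv2.imwrite('pics/v1.png',np.hstack([cv2.resize(a,(400,400)),cv2.resize(b,(400,400))])[:,:,::-1])
```

```text
2.1 [ 0.49818855 -0.15700715  0.14969767] [-3.75422987e-01  2.79678552e-01  1.65259913e+00 -1.19752492e-05
  1.20985947e+00 -2.33319591e+00]
n 6 row [0.0006, 0.0009, 0.0643, 0.0, -0.0, 0.0001] mm/row 19.3
```

View pics/v1.png

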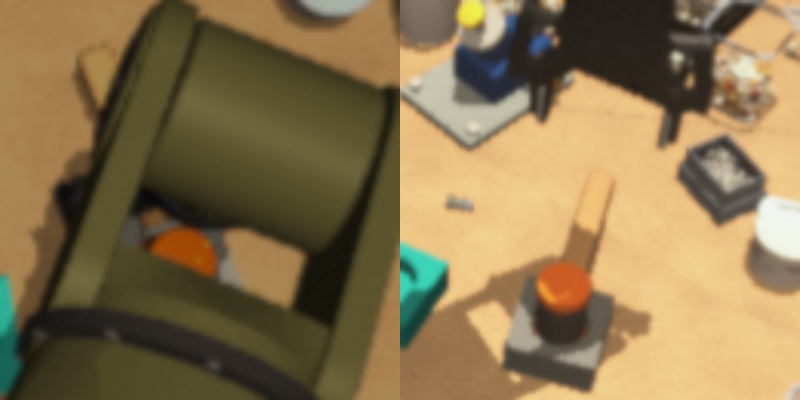

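The fingers hang above the handle: in the right-hand crop the tips at (541,115) and (668,138) straddle the handle line. The way down is clear.

Call:
play_rows:
  commands:
    - [[1, 0.0006, 0.0009, 0.0643, 0, 0, 0], [1, 0.0006, 0.0009, 0.0643, 0, 0, 0], [1, 0.0006, 0.0009, 0.0643, 0, 0, 0], [1, 0.0006, 0.0009, 0.0643, 0, 0, 0], [1, 0.0006, 0.0009, 0.0643, 0, 0, 0], [1, 0.0006, 0.0009, 0.0643, 0, 0, 0], [1, 0, 0, 0, 0, 0, 0]]

```text
t: 2.78
tool_pos: [0.4937, -0.1533, 0.0312]
tool_rot: [0.602, -3.079, -0.005]
force: [-0.4, 0.1, -1.2]
grip_width: 0.085
finger_force: 0.0
```

Call:
play_rows:
  commands:
    - [[0, 0, 0, 0, 0, 0, 0], [0, 0, 0, 0, 0, 0, 0], [0, 0, 0, 0, 0, 0, 0], [0, 0, 0, 0, 0, 0, 0], [0, 0, 0, 0, 0, 0, 0], [0, 0, 0, 0, 0, 0, 0], [0, 0, 0, 0, 0, 0, 0], [0, 0, 0, 0, 0, 0, 0]]
  force: 25

```text
t: 3.45
tool_pos: [0.4959, -0.1545, 0.0346]
tool_rot: [-0.602, 3.083, -0.0]
force: [0.1, -0.9, -0.3]
grip_width: -0.0001
finger_force: 0.0
```

The fingers shut on nothing, so I'll look before doing anything else.

Run:
```python
from h import *
c=cap('top','t2');d=cap('scene','s2')
a=c['image'][180:280,330:430];b=d['image'][170:270,310:410]
cv2.imwrite('pics/v2.png',np.hstack([cv2.resize(a,(400,400)),cv2.resize(b,(400,400))])[:,:,::-1])
st=manip.get_state();print(st)
print(proj(d,[st['tool_pos']]),proj(c,[st['tool_pos']]))
```

```text
{'t': 3.55, 'joints': array([-3.72512853e-01,  4.25703880e-01,  1.75648454e+00, -2.97503482e-05,
        9.59386426e-01, -2.32919434e+00]), 'joint_velocities': array([ 7.89617912e-05,  2.15655385e-03,  4.68997803e-04, -3.23387769e-04,
       -5.42255708e-04, -4.23929011e-05]), 'joint_efforts': array([ 2.89149531e-03, -5.47373450e+01, -2.93358904e+01, -1.53535730e-04,
        2.09669510e-03,  2.55571922e-04]), 'tool_pos': array([ 0.49592376, -0.15449799,  0.03447992]), 'tool_rot': array([-6.02419103e-01,  3.08329097e+00, -4.72941556e-05]), 'force': array([ 0.36576785, -0.42011086,  0.29539887]), 'ft_torque': array([-0.01470292,  0.0150861 , -0.01433109]), 'finger_force': 0.0, 'grip_width': -0.00029203004177082956}
[[347.06337796 235.86492479]] [[363.93395409 224.50956297]]
```

View pics/v2.png

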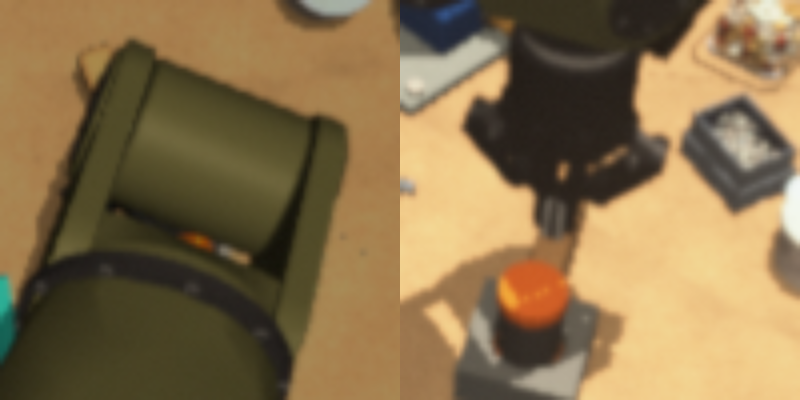

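```bash
python3 - <<'E'
from h import *
d=ld('s1');e=ld('s2')
p1=np.array([.498,-.157,.15]);y=np.array([np.sin(np.radians(22)),-np.cos(np.radians(22)),0])
w=lambda u:((u[:,0]-310)*4+400,(u[:,1]-170)*4)
print('open tips expected', [( (q-[290,150])*400/130+[400,0]).round() for q in proj(d,[p1+[0,0,.013]+s*.0425*y for s in(1,-1)])])
h=lambda x,z:[.4405+x*.927,-.1775+x*.375,z]
print('handle top, x=22,60,150',np.round(w(proj(e,[h(22e-3,.062),h(.06,.062),h(.15,.062),[.4959,-.1545,.034],[.4959,-.1545,.064],[.4959,-.1545,.08]])),0))
E
python3 - <<'E'
import cv2,sys
sys.path.insert(0,'.')
b=cv2.imread('pics/s2.png')[195:255,320:400];cv2.imwrite('pics/v3.png',cv2.resize(b,(800,600),interpolation=cv2.INTER_CUBIC))
E
```

```text
open tips expected [array([646., 173.]), array([539., 150.])]
handle top, x=22,60,150 [[539. 552. 581. 548. 552. 554.]
 [282. 237. 140. 264. 235. 219.]]
```

View pics/v3.png

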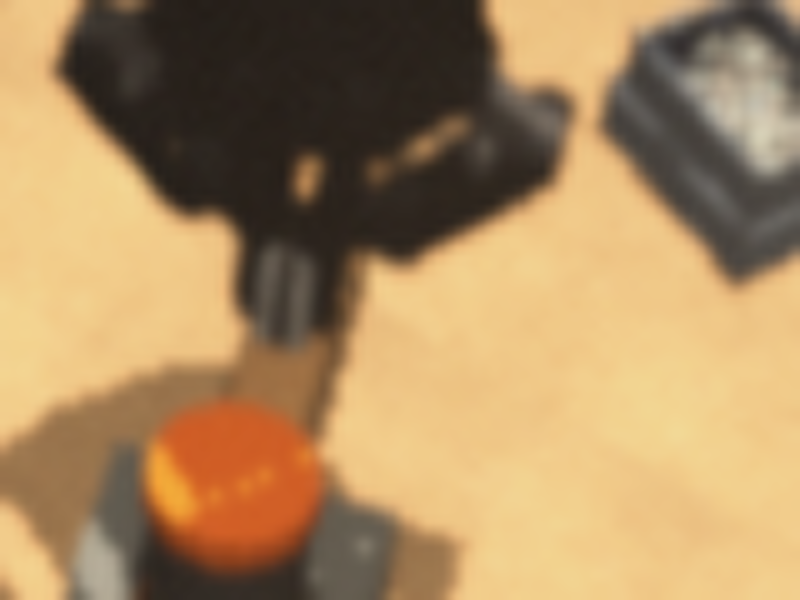

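The shut fingertips are at scene (348,229), which matches a height of about 0.064 rather than the reported 0.034. They closed just above the handle, so the real tips sit about 30 mm farther back than reported. I'll open, go down 27 mm and close again.

Call:
play_rows:
  commands:
    - [[1, 0, 0, 0, 0, 0, 0], [1, 0, 0, 0, 0, 0, 0], [1, 0, 0, 0, 0, 0, 0], [1, 0, 0, 0, 0, 0, 0], [1, 0, 0, 0, 0, 0, 0], [1, 0, 0, 0, 0, 0, 0], [1, 0, 0, 0, 0, 0, 0]]

```text
t: 4.13
tool_pos: [0.4959, -0.1545, 0.0344]
tool_rot: [0.602, -3.083, 0.0]
force: [-0.5, 0.7, -1.0]
grip_width: 0.0833
finger_force: 0.0
```

Call:
play_rows:
  commands:
    - [[1, 0, 0, 0.02, 0, 0, 0], [1, 0, 0, 0.02, 0, 0, 0], [1, 0, 0, 0.02, 0, 0, 0], [1, 0, 0, 0.015, 0, 0, 0], [1, 0, 0, 0.015, 0, 0, 0], [1, 0, 0, 0, 0, 0, 0]]

```text
t: 4.63
tool_pos: [0.4954, -0.1543, 0.0063]
tool_rot: [0.602, -3.082, -0.001]
force: [-0.3, -0.0, 0.5]
grip_width: 0.0857
finger_force: 0.0
```

Call:
play_rows:
  commands:
    - [[0, 0, 0, 0, 0, 0, 0], [0, 0, 0, 0, 0, 0, 0], [0, 0, 0, 0, 0, 0, 0], [0, 0, 0, 0, 0, 0, 0], [0, 0, 0, 0, 0, 0, 0], [0, 0, 0, 0, 0, 0, 0], [0, 0, 0, 0, 0, 0, 0]]
  force: 25

```text
t: 5.22
tool_pos: [0.496, -0.1545, 0.0077]
tool_rot: [-0.602, 3.083, -0.0]
force: [0.2, 0.3, 3.1]
grip_width: 0.0233
finger_force: 30.7
```

Run:
```python
from h import *
c=cap('top','t4');d=cap('scene','s4');print(manip.get_state())
t=ld('t1')
y=np.array([np.sin(np.radians(22)),-np.cos(np.radians(22)),0])
for z in(.163,.193):print(proj(t,[[.498,-.157,z]+s*.05*y for s in(1,-1)]))
```

```text
{'t': 5.3167, 'joints': array([-3.72434905e-01,  4.69726472e-01,  1.76851920e+00,  4.62640777e-05,
        9.03016356e-01, -2.32919254e+00]), 'joint_velocities': array([ 0.00106444,  0.00026333, -0.00048959,  0.00296975, -0.00189972,
        0.00217932]), 'joint_efforts': array([-3.32970433e-01, -5.41682661e+01, -2.71261185e+01, -1.21405721e-01,
       -1.67164835e-01, -3.79312655e-02]), 'tool_pos': array([ 0.49604817, -0.15448481,  0.00763717]), 'tool_rot': array([-6.02409136e-01,  3.08299065e+00, -2.30035494e-04]), 'force': array([-1.15020025,  0.7517645 ,  3.18455082]), 'ft_torque': array([ 0.10605469,  0.10428134, -0.04015218]), 'finger_force': 30.745021104812622, 'grip_width': 0.022937432895246256}
[[390.92984341 213.86084939]
 [351.0741864  229.34994178]]
[[393.36012419 212.98317968]
 [352.06274382 229.03163646]]
```

Gripped: width 23 mm, which fits the handle. I'll raise the grip force and lift straight up.

Call:
play_rows:
  commands:
    - [[0, 0, 0, 0, 0, 0, 0], [0, 0, 0, 0, 0, 0, 0], [0, 0, 0, -0.03, 0, 0, 0], [0, 0, 0, -0.06, 0, 0, 0], [0, 0, 0, -0.06, 0, 0, 0], [0, 0, 0, -0.06, 0, 0, 0], [0, 0, 0, -0.06, 0, 0, 0], [0, 0, 0, -0.06, 0, 0, 0]]
  force: 110

```text
t: 5.98
tool_pos: [0.4955, -0.1544, 0.1074]
tool_rot: [0.602, -3.083, -0.001]
force: [0.6, 0.0, -4.1]
grip_width: 0.0215
finger_force: 108.6
```

Call:
play_rows:
  commands:
    - [[0, 0, 0, -0.08, 0, 0, 0], [0, 0, 0, -0.08, 0, 0, 0], [0, 0, 0, -0.08, 0, 0, 0], [0, 0, 0, -0.08, 0, 0, 0], [0, 0, 0, 0, 0, 0, 0], [0, 0, 0, 0, 0, 0, 0]]

```text
t: 6.48
tool_pos: [0.496, -0.1545, 0.203]
tool_rot: [-0.602, 3.082, -0.001]
force: [-0.8, 0.3, -3.7]
grip_width: 0.0218
finger_force: 108.8
```

Run:
```python
from h import *
c=cap('top','t5');d=cap('scene','s5');st=manip.get_state();print(st)
a=c['image'][150:280,320:450];b=d['image'][100:240,280:420]
cv2.imwrite('pics/v5.png',np.hstack([cv2.resize(a,(400,400)),cv2.resize(b,(400,400))])[:,:,::-1])
M=st['tool_pos'];Rm=R.from_rotvec(st['tool_rot'])
o=M+Rm.apply([.06,0,-.0063]);top=M+Rm.apply([.06,0,-.0763]);print(o,proj(d,[o,top]),proj(c,[top]))
# to strike-ready pose: mallet origin 60mm above pin top along axis
def tgt(pin,off,yaw=-8.4):
    Rt=toolR(180+yaw,30,yaw);a=-Rt.apply([0,0,1]);return np.array(pin)+a*off-Rt.apply([.06,0,-.0063]),Rt
p,Rt=tgt([.624,.066,.118],.06);print(p,Rt.apply([0,0,1]));plan(p,Rt)
```

```text
{'t': 6.5833, 'joints': array([-3.72549307e-01,  2.25413440e-01,  1.59687512e+00,  1.37629056e-05,
        1.32160267e+00, -2.32923879e+00]), 'joint_velocities': array([-2.24171793e-05,  1.00938782e-02,  4.32470804e-03,  3.85592640e-04,
        2.99714631e-03,  1.99430726e-04]), 'joint_efforts': array([ 2.57981883e-02, -5.32701015e+01, -3.87058961e+01, -1.22450567e-01,
        1.64015838e-01, -1.21804278e-03]), 'tool_pos': array([ 0.49523809, -0.15423887,  0.20099571]), 'tool_rot': array([ 6.02029356e-01, -3.08139836e+00, -1.95116603e-03]), 'force': array([-0.20267518, -0.64175292, -4.44132094]), 'ft_torque': array([ 0.06419573, -0.11009163,  0.00707922]), 'finger_force': 108.80806088447571, 'grip_width': 0.02167067885613973}
[ 0.43966382 -0.17682727  0.20739525] [[346.48849336 207.71643225]
 [349.01919975 184.63885881]] [[388.34132725 248.2498452 ]]
[0.64884214 0.06233163 0.19450556] [ 0.49463617 -0.07304151 -0.8660254 ]
n 8 row [-0.0765, 0.0804, 0.0187, 0.0028, -0.0102, 0.0103] mm/row 33.8
```

View pics/v5.png

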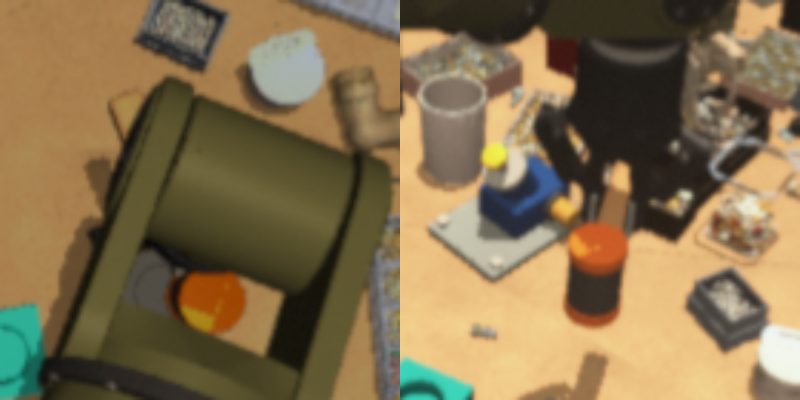

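Lifted out cleanly and hanging level: the head top is at top-view pixel (388,248), as predicted, and at (349,186) in the scene view. Next is the ready pose above the pin.

Call:
play_rows:
  commands:
    - [[0, -0.0765, 0.0804, 0.0187, 0.0028, -0.0102, 0.0103], [0, -0.0765, 0.0804, 0.0187, 0.0028, -0.0102, 0.0103], [0, -0.0765, 0.0804, 0.0187, 0.0028, -0.0102, 0.0103], [0, -0.0765, 0.0804, 0.0187, 0.0028, -0.0102, 0.0103], [0, -0.0765, 0.0804, 0.0187, 0.0028, -0.0102, 0.0103], [0, -0.0765, 0.0804, 0.0187, 0.0028, -0.0102, 0.0103], [0, -0.0765, 0.0804, 0.0187, 0.0028, -0.0102, 0.0103], [0, -0.0765, 0.0804, 0.0187, 0.0028, -0.0102, 0.0103]]

```text
t: 7.25
tool_pos: [0.6491, 0.064, 0.194]
tool_rot: [0.192, 2.61, -0.052]
force: [0.8, -1.3, -4.6]
grip_width: 0.0214
finger_force: 108.9
```

Call:
play_rows:
  commands:
    - [[0, 0, 0, 0, 0, 0, 0], [0, 0, 0, 0, 0, 0, 0]]

```text
t: 7.42
tool_pos: [0.6485, 0.0637, 0.1935]
tool_rot: [0.185, 2.614, -0.053]
force: [-0.1, -0.2, -3.5]
grip_width: 0.0214
finger_force: 109.3
```

Run:
```python
from h import *
c=cap('top','t6');d=cap('scene','s6');st=manip.get_state();print(st['t'],st['tool_pos'],st['joints'],st['force'])
M=st['tool_pos'];Rm=R.from_rotvec(st['tool_rot']);print(Rm.apply([0,0,1]))
o=M+Rm.apply([.06,0,-.0063]);top=M+Rm.apply([.06,0,-.0763]);print(o)
P=np.array([.624,.066,.118])
a=c['image'][100:240,220:360];b=d['image'][80:220,250:390]
print('top view: mallet low, high, pin',((proj(c,[o,top,P])-[220,100])*400/140).round())
print('scene',((proj(d,[o,top,P])-[250,80])*400/140+[400,0]).round())
cv2.imwrite('pics/v6.png',np.hstack([cv2.resize(a,(400,400)),cv2.resize(b,(400,400))])[:,:,::-1])
```

```text
7.5167 [0.64838963 0.06191538 0.19445278] [ 0.09014265  0.25735478  1.66373098 -0.1799487   0.71845796 -1.23265907] [-0.17411796 -0.41157831 -2.56341168]
[ 0.49350656 -0.07368183 -0.8666154 ]
[0.59380573 0.06973148 0.1699743 ]
top view: mallet low, high, pin [[157. 227.]
 [138. 259.]
 [170. 202.]]
scene [[557. 183.]
 [528. 146.]
 [579. 211.]]
```

View pics/v6.png

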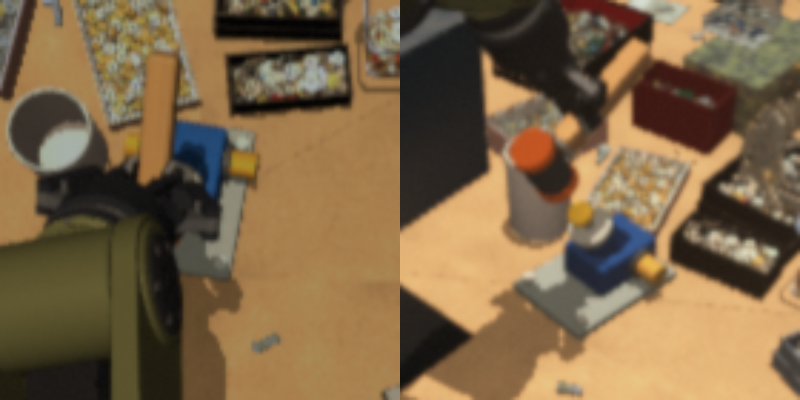

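In the scene view the mallet's lower face, at about (559,188), lines up along the pin axis with the pin head at (580,211), within 1–2 mm sideways. I'll check the handle end in the top view by projection.

Run:
```python
from h import *
c=ld('t6');d=ld('s6');M=np.array([.64839,.06192,.19445]);Rm=toolR(171.6,30,-8.4)
e=M+Rm.apply([.06-.15,0,-.0063-.048]);f=M+Rm.apply([.06-.10,0,-.0063-.048])
print(((proj(c,[e,f])-[220,100])*400/140).round(),((proj(d,[e,f])-[250,80])*400/140+[400,0]).round())
```

```text
[[160.  58.]
 [154. 125.]] [[639.  39.]
 [605.  78.]]
```

The match is within about 3 mm, which is well inside the tolerance. Strike.

Call:
play_rows:
  commands:
    - [[0, 0, 0, 0.06, 0, 0, 0], [0, 0, 0, 0.06, 0, 0, 0], [0, 0, 0, 0.06, 0, 0, 0], [0, 0, 0, 0.06, 0, 0, 0], [0, 0, 0, 0, 0, 0, 0]]

```text
t: 7.93
tool_pos: [0.6844, 0.0554, 0.1304]
tool_rot: [0.19, 2.615, -0.055]
force: [-0.2, -0.6, -3.9]
grip_width: 0.0215
finger_force: 109.4
```

Run:
```python
from h import *
d=cap('scene','s7');st=manip.get_state();print(st['t'],st['tool_pos'],st['force'],st['ft_torque'])
M=st['tool_pos'];Rm=R.from_rotvec(st['tool_rot']);z=Rm.apply([0,0,1])
o=M+Rm.apply([.06,0,-.0063]);print('off',-(o-np.array([.624,.066,.118]))@z, 'F axial',st['force']@z)
b=d['image'][100:200,270:370];cv2.imwrite('pics/v7.png',cv2.resize(b,(500,500))[:,:,::-1])
```

```text
7.9833 [0.68414342 0.05567483 0.13187995] [-0.43330221 -0.05988223 -3.35370243] [0.11876526 0.43925649 0.00580934]
off -0.012085617673839612 F axial 2.698042165509612
```

View pics/v7.png

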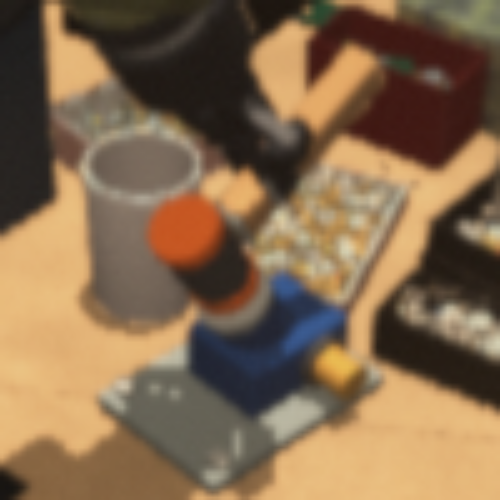

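The lower face is now just above the collar, at about (240,300), and the yellow head is hidden, so the pin was struck and is mostly driven. I'll back off and give a second brisk blow about 6 mm deeper, then read the force.

Call:
play_rows:
  commands:
    - [[0, 0, 0, -0.06, 0, 0, 0], [0, 0, 0, -0.06, 0, 0, 0], [0, 0, 0, 0, 0, 0, 0], [0, 0, 0, 0.06, 0, 0, 0], [0, 0, 0, 0.06, 0, 0, 0], [0, 0, 0, 0.02, 0, 0, 0], [0, 0, 0, 0, 0, 0, 0]]

```text
t: 8.57
tool_pos: [0.6877, 0.0561, 0.1274]
tool_rot: [0.189, 2.612, -0.053]
force: [-0.2, 0.5, -2.9]
grip_width: 0.0213
finger_force: 109.5
```

Call:
play_rows:
  commands:
    - [[0, 0, 0, 0.01, 0, 0, 0]]

```text
t: 8.65
tool_pos: [0.6894, 0.0562, 0.1267]
tool_rot: [0.189, 2.61, -0.053]
force: [-4.6, -0.8, 3.8]
grip_width: 0.0216
finger_force: 110.4
```

```bash
cat > q.py <<'E'
from h import *
d=cap('scene','sq');st=manip.get_state()
M=st['tool_pos'];Rm=R.from_rotvec(st['tool_rot']);z=Rm.apply([0,0,1])
o=M+Rm.apply([.06,0,-.0063]);print(st['t'],M,'off',-(o-np.array([.624,.066,.118]))@z,'F axial',st['force']@z,st['force'],st['ft_torque'],z)
E
python3 q.py
```

```text
8.7 [0.68947317 0.05613664 0.12641405] off -0.019658399511653372 F axial -3.971241304683163 [-4.15816398 -0.71619464  2.26560132] [-0.20185153  0.81375097 -0.06130354] [ 0.49651019 -0.07376223 -0.86489118]
```

Call:
play_rows:
  commands:
    - [[0, 0, 0, 0.007, 0, 0, 0]]

```text
t: 8.78
tool_pos: [0.6904, 0.0561, 0.1252]
tool_rot: [0.188, 2.609, -0.053]
force: [-6.0, -1.8, 2.9]
grip_width: 0.0214
finger_force: 110.4
```

Call:
play_rows:
  commands:
    - [[0, 0, 0, 0.007, 0, 0, 0]]

```text
t: 8.87
tool_pos: [0.692, 0.0559, 0.1244]
tool_rot: [0.188, 2.608, -0.053]
force: [-12.6, -1.7, 19.2]
grip_width: 0.0216
finger_force: 112.5
```

Call:
play_rows:
  commands:
    - [[0, 0, 0, 0.007, 0, 0, 0]]

```text
t: 8.95
tool_pos: [0.6938, 0.0558, 0.1238]
tool_rot: [0.188, 2.605, -0.052]
force: [-9.0, -2.2, 22.9]
grip_width: 0.0212
finger_force: 113.1
```

```bash
python3 q.py
```

```text
9.0 [0.69395837 0.05577211 0.12387932] off -0.024420020067068643 F axial -20.842367766180658 [-10.16383129  -1.93762983  18.43034958] [-0.43550958  1.25677193 -0.13444067] [ 0.50083932 -0.07357191 -0.86240776]
```

The force jumped from about 8 N to about 25 N, so the pin is seated. I'll press a little more to confirm, then hold.

Call:
play_rows:
  commands:
    - [[0, 0, 0, 0.007, 0, 0, 0], [0, 0, 0, 0.007, 0, 0, 0], [0, 0, 0, 0, 0, 0, 0], [0, 0, 0, 0, 0, 0, 0]]

```text
t: 9.33
tool_pos: [0.697, 0.0556, 0.1223]
tool_rot: [0.188, 2.601, -0.052]
force: [-6.9, -2.4, 24.3]
grip_width: 0.0216
finger_force: 113.9
```

Call:
play_rows:
  commands:
    - [[0, 0, 0, -0.05, 0, 0, 0], [0, 0, 0, -0.1, 0, 0, 0], [0, 0, 0, -0.1, 0, 0, 0], [0, 0, 0, -0.1, 0, 0, 0], [0, 0, 0, 0, 0, 0, 0], [0, 0, 0, 0, 0, 0, 0]]

```text
t: 9.83
tool_pos: [0.6427, 0.0636, 0.2096]
tool_rot: [0.188, 2.607, -0.052]
force: [-0.1, 0.6, -5.0]
grip_width: 0.0214
finger_force: 110.2
```

Run:
```python
from h import *
d=cap('scene','s8');c=cap('top','t8');st=manip.get_state();print(st)
M=st['tool_pos'];Rm=R.from_rotvec(st['tool_rot'])
# yellow pin top centroid
for n,i,x in(('s',d,d['image'][130:190,290:350]),('t',c,c['image'][150:190,260:300])):
    im=x.astype(int);m=(im[:,:,0]>110)&(im[:,:,1]>90)&(im[:,:,2]<60)
    ys,xs=np.nonzero(m);print(n,m.sum(),xs.mean()if len(xs)else 0,ys.mean()if len(xs)else 0)
ax=np.array([-.4946,.073,.866]);P=np.array([.624,.066,.118])
for o in(0,-.01,-.022):print(o,proj(d,[P+ax*o])-[290,130])
top=M+Rm.apply([.06,0,-.0763]);print('head top pred',proj(d,[top,M+Rm.apply([.06,0,-.0063])]))
h=d['image'].astype(int);m=(h[:,:,0]>130)&(h[:,:,1]<110)&(h[:,:,1]>40)&(h[:,:,2]<60);m[:, :270]=0;m[:,360:]=0;m[:80]=0;m[190:]=0
n,l,s,cc=cv2.connectedComponentsWithStats(m.astype(np.uint8));print([(s[i].tolist(),cc[i].round(1).tolist()) for i in range(1,n) if s[i][4]>15])
# mat: handle yaw 0 => tool x 180
Rt=toolR(180);p=np.array([.435,.189,.06+.0-.0063])-np.array([-.06,0,0]);print(p);plan(p+[0,0,.06],Rt)
```

```text
{'t': 9.9333, 'joints': array([ 0.09383886,  0.23196717,  1.66657187, -0.17855376,  0.73943643,
       -1.23178756]), 'joint_velocities': array([-0.0029927 ,  0.02229074,  0.00121919,  0.00026813,  0.00127424,
       -0.00023632]), 'joint_efforts': array([ 2.47652857e-01, -5.50795233e+01, -3.91224003e+01, -3.83214410e-01,
       -1.60864323e+00, -3.20336454e-03]), 'tool_pos': array([0.64234084, 0.06323164, 0.20652881]), 'tool_rot': array([ 0.18838119,  2.61155149, -0.05305041]), 'force': array([-0.18595225, -0.43307815, -5.06153676]), 'ft_torque': array([0.05204035, 0.44861596, 0.06081574]), 'finger_force': 110.2037000656128, 'grip_width': 0.021751543703571134}
s 68 31.970588235294116 32.588235294117645
t 48 8.520833333333334 5.145833333333333
0 [[22.63472799 23.77238557]]
-0.01 [[23.85749062 25.33990163]]
-0.022 [[25.29947225 27.18858267]]
head top pred [[292.75776611 128.11155128]
 [303.11750745 141.35976339]]
[([285, 120, 17, 14, 170], [293.1, 126.5])]
[0.495  0.189  0.0537]
n 6 row [0.1, 0.0635, 0.0226, -0.0011, 0.0139, -0.0037] mm/row 36.2
```

The pin was pressed at 24 N without moving further, so it should be seated. I'll carry the mallet to above the mat and then check the pin in the images numerically.

Run:
```python
from h import *
plan([.495,.189,.174],toolR(180),8)
```

```text
n 8 row [0.0673, 0.0475, -0.0065, -0.0008, 0.0104, -0.0028] mm/row 24.8
```

Call:
play_rows:
  commands:
    - [[0, 0.0673, 0.0475, -0.0065, -0.0008, 0.0104, -0.0028], [0, 0.0673, 0.0475, -0.0065, -0.0008, 0.0104, -0.0028], [0, 0.0673, 0.0475, -0.0065, -0.0008, 0.0104, -0.0028], [0, 0.0673, 0.0475, -0.0065, -0.0008, 0.0104, -0.0028], [0, 0.0673, 0.0475, -0.0065, -0.0008, 0.0104, -0.0028], [0, 0.0673, 0.0475, -0.0065, -0.0008, 0.0104, -0.0028], [0, 0.0673, 0.0475, -0.0065, -0.0008, 0.0104, -0.0028], [0, 0.0673, 0.0475, -0.0065, -0.0008, 0.0104, -0.0028]]

```text
t: 10.6
tool_pos: [0.4941, 0.1896, 0.1732]
tool_rot: [0.001, -3.138, 0.0]
force: [0.1, 0.7, -3.6]
grip_width: 0.0212
finger_force: 110.1
```

Call:
play_rows:
  commands:
    - [[0, 0, 0, 0, 0, 0, 0], [0, 0, 0, 0, 0, 0, 0]]

```text
t: 10.77
tool_pos: [0.4953, 0.1893, 0.1736]
tool_rot: [-0.001, 3.141, -0.0]
force: [0.5, 0.7, -2.9]
grip_width: 0.0217
finger_force: 110.0
```

```bash
cat > m.py <<'E'
from h import *
d=cap('scene','s9');c=cap('top','t9');st=manip.get_state();print(st['t'],st['tool_pos'],R.from_rotvec(st['tool_rot']).as_matrix().round(3).tolist(),st['force'])
def comps(name,im,m,k=12):
    n,l,s,cc=cv2.connectedComponentsWithStats(m.astype(np.uint8));print(name,[(s[i].tolist(),cc[i].round(1).tolist()) for i in range(1,n) if s[i][4]>k])
hs=lambda c:cv2.cvtColor(c['image'],cv2.COLOR_RGB2HSV).astype(int)
def yel(h):return (h[:,:,0]>=25)&(h[:,:,0]<=34)&(h[:,:,1]>190)&(h[:,:,2]>110)
def org(h):return (h[:,:,0]>=4)&(h[:,:,0]<=14)&(h[:,:,1]>190)&(h[:,:,2]>110)
for n,k in(('scene',ld('scene0')),('scene',d),('top',ld('top0')),('top',c)):
    h=hs(k)
    y=yel(h);y[:140]=0;y[185:]=0;y[:,:265]=0;y[:,345:]=0;comps(n+' yellow',k,y,6)
    o=org(h);o[:90]=0;o[300:]=0;o[:,:190]=0;o[:,400:]=0;comps(n+' orange',k,o)
P=np.array([.624,.066,.118]);ax=np.array([-.4946,.073,.866])
print('pin out/home pred',[(proj(k,[P])-proj(k,[P-ax*.022])).round(1).tolist() for k in(d,c)])
M=st['tool_pos'];Rm=R.from_rotvec(st['tool_rot']);q=[M+Rm.apply(v) for v in([.06,0,-.0763],[.06,0,-.0063])]
print('pred head top/bottom',proj(d,q).round(1).tolist(),proj(c,q).round(1).tolist())
E
python3 m.py
```

```text
10.8667 [0.4955403  0.18869442 0.17404417] [[-1.0, 0.0, 0.002], [0.0, 1.0, -0.0], [-0.002, -0.0, -1.0]] [ 0.88067907  0.12133112 -3.36356246]
scene yellow []
scene orange [([336, 246, 15, 5, 29], [342.8, 248.7])]
scene yellow []
scene orange [([222, 125, 16, 12, 100], [230.6, 130.5]), ([225, 151, 14, 4, 25], [231.6, 152.9])]
top yellow [([275, 165, 10, 10, 81], [279.3, 169.4])]
top orange []
top yellow [([276, 162, 10, 10, 76], [280.8, 166.7])]
top orange []
pin out/home pred [[[-2.7, -3.4]], [[-1.6, 2.8]]]
pred head top/bottom [[228.8, 130.1], [232.8, 151.7]] [[210.8, 247.3], [220.3, 246.5]]
```

The pin's top-view shift is (+1.5,-2.7) px against a predicted (+1.6,-2.8) for full travel, so it is home. The mallet tipped about 4.5° in the grip. I'll correct that tilt and lower it.

Call:
play_rows:
  commands:
    - [[0, 0, 0, 0, 0, -0.0125, 0], [0, 0, 0, 0, 0, 0, 0]]

```text
t: 11.03
tool_pos: [0.4948, 0.1886, 0.1744]
tool_rot: [0.001, 3.058, 0.0]
force: [-1.5, 0.0, -4.3]
grip_width: 0.0209
finger_force: 110.0
```

```bash
python3 m.py | grep -v yellow
python3 - <<'E'
from h import *
st=manip.get_state();Rm=R.from_rotvec(st['tool_rot'])
plan(st['tool_pos']+np.array([0,0,-.15]),Rm,6)
c=ld('scene0');h=cv2.cvtColor(c['image'],cv2.COLOR_RGB2HSV)
print(h[242,343],h[155,313])
# upright mallet prediction: head centre at current, for orange comps compare: top centre vs bottom in scene
d=ld('s9')
for x in (.435,):print(proj(d,[[x,.189,.25],[x,.189,.18]]))
E
```

```text
11.1333 [0.49511024 0.18876857 0.17508795] [[-0.997, 0.0, 0.079], [0.0, 1.0, 0.001], [-0.079, 0.001, -0.997]] [ 0.47335538  0.04131832 -3.18854996]
scene orange [([336, 246, 15, 5, 29], [342.8, 248.7])]
scene orange [([221, 128, 16, 12, 148], [228.1, 133.1]), ([227, 155, 8, 2, 13], [230.4, 155.4])]
top orange []
top orange [([219, 242, 3, 11, 20], [220.2, 247.1])]
pin out/home pred [[[-2.7, -3.4]], [[-1.6, 2.8]]]
pred head top/bottom [[227.1, 132.5], [232.8, 152.9]] [[211.2, 250.3], [220.7, 246.8]]
n 6 row [0.0066, -0.0, 0.0831, 0.0, 0.0, 0.0] mm/row 25.0
[ 16 199 227] [ 28 183 227]
[[228.57099075 130.24931029]
 [232.58125103 151.84131872]]
```

Call:
play_rows:
  commands:
    - [[0, 0.0066, 0, 0.083, 0, 0, 0], [0, 0.0066, 0, 0.083, 0, 0, 0], [0, 0.0066, 0, 0.083, 0, 0, 0], [0, 0.0066, 0, 0.083, 0, 0, 0], [0, 0.0066, 0, 0.083, 0, 0, 0], [0, 0.0066, 0, 0.083, 0, 0, 0], [0, 0.001, 0, 0.015, 0, 0, 0], [0, 0.001, 0, 0.015, 0, 0, 0]]

```text
t: 11.8
tool_pos: [0.4954, 0.1889, 0.0154]
tool_rot: [0.001, 3.064, 0.0]
force: [0.3, 0.4, -2.2]
grip_width: 0.0213
finger_force: 110.0
```

Call:
play_rows:
  commands:
    - [[0, 0.001, 0, 0.01, 0, 0, 0], [0, 0, 0, 0, 0, 0, 0]]

```text
t: 11.97
tool_pos: [0.496, 0.1894, 0.0139]
tool_rot: [0.0, 3.06, 0.002]
force: [-0.6, 0.2, -2.8]
grip_width: 0.0211
finger_force: 110.0
```

Call:
play_rows:
  commands:
    - [[0, 0.001, 0, 0.01, 0, 0, 0], [0, 0, 0, 0, 0, 0, 0]]

```text
t: 12.13
tool_pos: [0.4957, 0.1894, 0.0107]
tool_rot: [-0.0, 3.06, 0.002]
force: [0.4, -0.4, -3.9]
grip_width: 0.0209
finger_force: 110.0
```

Call:
play_rows:
  commands:
    - [[0, 0.001, 0, 0.01, 0, 0, 0], [0, 0, 0, 0, 0, 0, 0]]

```text
t: 12.3
tool_pos: [0.4952, 0.1893, 0.007]
tool_rot: [-0.0, 3.061, 0.001]
force: [-0.3, -0.7, -4.5]
grip_width: 0.0214
finger_force: 110.0
```

Call:
play_rows:
  commands:
    - [[0, 0.001, 0, 0.01, 0, 0, 0], [0, 0, 0, 0, 0, 0, 0]]

```text
t: 12.47
tool_pos: [0.495, 0.1892, 0.0037]
tool_rot: [-0.0, 3.062, 0.001]
force: [0.2, -0.8, -4.3]
grip_width: 0.021
finger_force: 110.0
```

Call:
play_rows:
  commands:
    - [[0, 0.001, 0, 0.007, 0, 0, 0], [0, 0, 0, 0, 0, 0, 0]]

```text
t: 12.63
tool_pos: [0.4949, 0.1892, 0.0016]
tool_rot: [-0.0, 3.062, 0.001]
force: [-0.1, -0.1, -3.8]
grip_width: 0.0212
finger_force: 110.0
```

Call:
play_rows:
  commands:
    - [[0, 0, 0, 0.005, 0, 0, 0], [0, 0, 0, 0, 0, 0, 0]]

```text
t: 12.8
tool_pos: [0.4951, 0.1893, 0.0003]
tool_rot: [-0.0, 3.061, 0.001]
force: [-0.1, -0.8, -3.2]
grip_width: 0.0212
finger_force: 110.0
```

Call:
play_rows:
  commands:
    - [[0, 0, 0, 0.005, 0, 0, 0], [0, 0, 0, 0, 0, 0, 0]]

```text
t: 12.97
tool_pos: [0.4952, 0.1893, -0.0012]
tool_rot: [-0.0, 3.061, 0.001]
force: [-0.4, 0.5, -3.8]
grip_width: 0.0212
finger_force: 110.0
```

Call:
play_rows:
  commands:
    - [[0, 0, 0, 0.005, 0, 0, 0], [0, 0, 0, 0, 0, 0, 0]]

```text
t: 13.13
tool_pos: [0.4958, 0.1894, -0.0022]
tool_rot: [-0.0, 3.06, 0.001]
force: [-1.3, -0.3, 2.9]
grip_width: 0.0209
finger_force: 111.2
```

Call:
play_rows:
  commands:
    - [[0, 0, 0, 0.005, 0, 0, 0], [0, 0, 0, 0, 0, 0, 0]]

```text
t: 13.3
tool_pos: [0.4964, 0.1894, -0.0029]
tool_rot: [-0.0, 3.059, 0.002]
force: [-2.0, -2.1, 12.0]
grip_width: 0.0215
finger_force: 112.6
```

It touched down where predicted. I'll ease the grip, then open slowly.

Call:
play_rows:
  commands:
    - [[0, 0, 0, 0, 0, 0, 0], [0, 0, 0, 0, 0, 0, 0], [0, 0, 0, 0, 0, 0, 0]]
  force: 20

```text
t: 13.55
tool_pos: [0.4964, 0.1894, -0.0028]
tool_rot: [-0.0, 3.059, 0.002]
force: [-1.4, -2.3, 12.6]
grip_width: 0.0212
finger_force: 112.4
```

Call:
play_rows:
  commands:
    - [[0.35, 0, 0, 0, 0, 0, 0], [0.45, 0, 0, 0, 0, 0, 0], [0.6, 0, 0, 0, 0, 0, 0], [0.8, 0, 0, 0, 0, 0, 0], [1, 0, 0, 0, 0, 0, 0], [1, 0, 0, 0, 0, 0, 0], [1, 0, 0, 0, 0, 0, 0], [1, 0, 0, 0, 0, 0, 0]]

```text
t: 14.22
tool_pos: [0.4955, 0.1893, -0.0041]
tool_rot: [-0.0, 3.061, 0.001]
force: [-0.1, -0.5, 0.2]
grip_width: 0.0855
finger_force: 0.0
```

Call:
play_rows:
  commands:
    - [[1, 0, 0, -0.03, 0, 0, 0], [1, 0, 0, -0.05, 0, 0, 0], [1, 0, 0, -0.08, 0, 0, 0], [1, 0, 0, -0.1, 0, 0, 0], [1, 0, 0, -0.1, 0, 0, 0], [1, 0, 0, -0.1, 0, 0, 0], [1, 0, 0, -0.05, 0, 0, 0], [1, 0, 0, 0, 0, 0, 0]]

```text
t: 14.88
tool_pos: [0.4845, 0.1897, 0.1529]
tool_rot: [-0.0, 3.055, 0.004]
force: [0.0, -1.0, 0.7]
grip_width: 0.0854
finger_force: 0.0
```

```bash
python3 m.py
python3 - <<'E'
from h import *
d=ld('s9');c=ld('t9')
for h in((.435,.189),(.432,.187)):print('upright on mat: head top/bottom',proj(d,[[*h,.074],[*h,.004]]).round(1).tolist(),proj(c,[[*h,.074]]).round(1).tolist())
for n,a,b in(('s','scene0','s9'),('t','top0','t9')):
    df=np.abs(ld(a)['image'].astype(int)-ld(b)['image']).sum(2)
    for k,P in(('mug',[.69,.177,.05]),('tub',[.638,-.287,.03]),('box',[.678,-.193,.02])):
        u,v=proj(d if n=='s' else c,[P])[0].astype(int);print(n,k,df[v-12:v+12,u-12:u+12].mean().round(1))
E
```

```text
14.9833 [0.4832093  0.18916757 0.1488981 ] [[-0.997, -0.0, 0.081], [-0.0, 1.0, 0.001], [-0.081, 0.001, -0.997]] [ 0.20599836 -0.38854531 -0.73667958]
scene yellow []
scene orange [([336, 246, 15, 5, 29], [342.8, 248.7])]
scene yellow []
scene orange [([231, 178, 14, 11, 127], [237.5, 183.0]), ([235, 200, 10, 3, 22], [239.5, 201.2])]
top yellow [([275, 165, 10, 10, 81], [279.3, 169.4])]
top orange []
top yellow [([276, 162, 10, 10, 76], [280.8, 166.7])]
top orange [([225, 239, 16, 17, 216], [232.4, 246.7])]
pin out/home pred [[[-2.7, -3.4]], [[-1.6, 2.8]]]
pred head top/bottom [[225.1, 143.0], [230.8, 162.6]] [[214.5, 255.5], [223.4, 251.6]]
upright on mat: head top/bottom [[238.0, 180.7], [241.2, 197.7]] [[231.8, 245.8]]
upright on mat: head top/bottom [[237.7, 181.6], [240.9, 198.5]] [[232.5, 247.0]]
s mug 14.4
s tub 14.4
s box 12.2
t mug 16.4
t tub 23.8
t box 15.1
```

The mallet stands upright on the mat: its head top is at (232.4,246.7) in the top view, against (232.5,247.0) predicted for upright. The pin is home, the bystanders look unchanged and the gripper is clear, so I'm handing in.

```bash
python3 -c "
from plant import manip
print(manip.finish_job())"
```

```text
the job is handed in; nothing more can be done
None
```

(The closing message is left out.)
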